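# Shift the flour mill's gap lever from park into the red notch

## Task

The countertop flour mill is parked. Lift its black-handled lever out of the wide parking notch, swing it across the gate and let it drop fully home in the notch marked by the red tab, then let go. Leave the mug under the spout and everything else where it stands.

Things in the scene. Friction and masses are not known exactly. Their poses are not given: they have to be found in the camera images.
- mill: Fixed flour mill: wooden housing 200 x 200 mm, 213 mm high, steel hopper on top. Origin: centre of its footprint, on the worktop. x points away from the operator (front = -x side), y = Y to the operator's left, z up. Upper front: a bare metal gate panel, 100 mm up the slope x 160 mm wide. Its outward normal is N = (-0.548, 0, 0.836), its up-slope direction V = (0.836, 0, 0.548) in this frame.
- hopper_rim (a point): Centre of the hopper's rim, 446 mm up, 45 mm behind the mill's origin. The rim is 300 mm across and 10 mm high; below it a funnel narrows to 200 mm across at 350 mm up and 92 mm at 275 mm. The rim overhangs the lever handle, so a tool cannot come straight down on the handle; leaning back along the lever (about 33 degrees from vertical) it has room.
- gate_panel (a point): Centre of the gate panel's face, at (-0.044, 0, 0.179) m in the mill's frame. A slot runs left-right across the panel; notches open downslope from it: a wide one at the left end (park, no tab, y = +22.5 to +47.5 mm) and three 15 mm wide ones centred at y = +6, -18 and -42 mm (mill's y), with 9 mm round-ended teeth between.
- spout (a point): Mouth of the steel spout, 140 mm in front of the mill's origin, 108 mm up; the spout is 42 mm wide and reaches 161 mm in front of the origin, up to 144 mm high.
- lever_pivot (a point): Centre of the lever's cross pivot, hidden inside the mill: 150 mm behind the panel face on the panel's centre line, at (0.038, 0, 0.054) m in the mill's frame.
- handle (a point): Grip point on the axis of the lever's black handle, 220 mm from the pivot. The handle is a round barrel 25 mm across, 60 mm long (188 to 248 mm from the pivot), on a 10 mm steel rod; its axis is the line from the pivot, so it sticks out of the panel up and towards the operator. 60 mm free on either side. This point's axes do not follow the handle.
- lever_gate (a point): Point on the axis of the lever rod where it passes the gate panel, 153 mm from the pivot (within 3 mm of the panel face).
- throw (a joint): Left-right swing of the lever, rad: 0 = middle of the park notch at the left, growing to the right. Narrow notches at 0.186, 0.345, 0.499 (about 0.018 of play either way). Seated, the lever points from its pivot along N cos(a) - Y sin(a) in the mill's frame, a = value - 0.226 (N, Y: see mill). Light friction: stays where left.
- lift (a joint): Up-slope swing of the lever, rad: 0 = down in a notch, 0.12 = stop. At lift b it points along V sin(b) + cos(b) (N cos(a) - Y sin(a)), a as for throw. The rod clears the teeth above about 0.07 (15 mm at the grip point). A spring always pulls it down, about 3 N at the handle; let go over a tooth it slides off to one side.
- red_tab: Bright red tab clipped on the panel just below the notch it marks, at any one of the three narrow notches: 18 mm wide, 30 mm long, 5 mm proud of the panel, its upper end 12 mm below the notch's seat. Origin: at the seat of that notch (centre of the seated rod, on the panel face). Axes as the mill's.
- yellow_tab: The same in yellow, at another narrow notch.
- blue_tab: The same in blue, at the remaining narrow notch.
- mug_a: White mug with small green leaves, 92 mm across, 95 mm high, loose under the spout to catch the flour. Origin: centre of its underside.
- bowl_nest: Four white bowls nested upside down, 115 mm across, 83 mm high. Origin: underside.
- spice_c: Loose spice jar with dark cap, 41 mm across, 105 mm high, at the right. Origin: underside.
- teaspoon: Loose steel teaspoon, 134 mm long, lying at the left.
- peeler: Loose vegetable peeler with black handle, 170 mm long, lying at the right. Origin: underside.

How it is judged:
On the way, in this order (a step that is already met when the one before it is completed fails the run):
1. the lever is lifted clear of the teeth (value of joint lift above 0.065 rad), for 0.1 s.
2. the lever is home in the red notch (y of lever_gate in the frame of red_tab between -0.007 and 0.007 m and value of joint lift below 0.025 rad), for 0.2 s.
At the end, for the whole second after the job is handed in: The lever rod is seated (lift under 0.025 rad) in the notch marked by the red tab (rod within 7 mm sideways of that notch's centre), at rest and released; no bystander has been moved 30 mm or more (all of step 2 and velocity of joint each of lift, throw below 0.05 rad/s and velocity of joint throw above -0.05 rad/s); the robot touches nothing.
It fails at once if the mug under the spout is moved by 30 mm or more (distance of mug_a from where it was at the start of the episode above 0.03 m).
It fails at once if another loose thing on the worktop (bowls, spice jar, peeler, teaspoon) is moved by 30 mm or more (distance of any of bowl_nest, spice_c, peeler, teaspoon from where it was at the start of the episode above 0.03 m).
It also fails if it takes over 38 s, if anything falls off the work surface, if the arm or the gripper's body presses on something with over 40 N, if the wrist force passes 120 N, or if a joint passes its speed limit or range.

## Robot

A 6-joint arm with a two-finger parallel gripper is mounted at the origin on a cart in front of the work surface, level with it; the furniture and walls round the work are solid. World frame = base frame: x ahead of the robot, y to its left, z up, the work surface at z = 0. Lengths are in m, angles in rad, forces in N, time in s.
With the tool pointing down it reaches from about 0.3 to 0.875 m from the base axis. Payload 4.2 kg.
Tool frame: the origin (TCP) lies midway between the tips of the shut fingers; the grasp point (between the pads) lies 19 mm behind it; z points along the fingers, x is the direction in which the jaws open and shut, and the axes are right-handed (so a half turn about z gives the same grasp; the last joint's range is limited). The gripper opens to 85 mm and grips with 20 to 120 N. Pads are 22 mm wide; open, the fingers measure 114 mm over their backs; the gripper's body (76 mm by 85 mm) begins 54 mm behind the grasp point. The pads swing forward as they close: fully open they stand 13 mm farther back than shut.
Start: joints at [-1.174, 0.32, 1.565, -0, 1.257, -0.02], TCP at [0.233, -0.526, 0.231] pointing down, gripper open.
Joint ranges: [-3.11, 3.11], [-0.84, 2.01], [0.21, 2.61], [-1.34, 4.49], [0.05, 2.63], [-2.56, 2.56]. Speed limits (rad/s): [2.57, 2.57, 3.14, 3.14, 3.14, 3.14].

## Interface

Orientations are given as a rotation vector (axis times angle).
In Python, from plant import read_state, capture, hand_in gives the robot as it stands. The module is installed in compiled form; this text tells all that it offers.
- The arm moves only by the shell command python3 -m inch 'ROWS' [OPENING]. ROWS is JSON, a list that holds one entry, the list of rows, each a list of 6 numbers: the shift along the tool's x, y, z in units of 0.2 m (1.0 is 0.2 m), then the turn, a rotation vector about the tool's x, y, z in units of 45 degrees (1.0 is 45 degrees). A call has 1 to 12 rows; each row is the pose to reach, as a shift and turn from the pose commanded when the call began, along the tool's axes at that moment; what a row does not reach only later rows make up. A row lasts 1/8 s, in which the tool goes at most 62.5 mm and 10.7 degrees, less where a joint would pass 70% of its speed; a pose out of reach is approached as far as the arm can. A call with a number of a shift or a turn outside -1 to 1 is refused whole. A call with a gripper value outside its range is refused whole. OPENING is the closure, from 0 (fully open) to 1 (shut), set as the call begins (- or left out, the last holds). The fingers move at their own pace and stop on an object; the grip force is fixed at half the most. Time passes only in rows, so rows that repeat a pose let the fingers close. It gives the time, the measured TCP pose, the force and the opening at its end, in the units of the state.
- read_state(): the state, without advancing time (a new reading comes with each control period).
- capture(name): name is "scene" or "top" or "wrist"; returns a dict with "color" (420x560x3 uint8, red, green, blue), "range_z" (420x560 float32, m along the optical axis (not along the pixel's ray), 0 where there is no reading), "K" (3x3 intrinsics, pixels), "k1" (the pictures are not rectified: a ray, as slopes to the right and down, at radius r is drawn at 1 + k1 r^2 times it, then the intrinsics apply), "rvec" (rotation vector, rad) and "tvec" (3), from world to camera coordinates, as OpenCV has them. Camera axes: x right, y down, z forward; pixel columns grow to the right and rows downward; lengths in m; the calibration is good to about 2 mm. A picture is of the moment at which its call begins.
- hand_in(): hands the job in, once; it reports no verdict.
The state is a dict: "time": time; "joints": joint angles; "qd": joint speeds; "tau": joint torques, N m; "tcp_pos": TCP position; "orientation": TCP orientation; "wrist_force": force on the tool from outside, world axes, zero at the start; "ft_torque": the same for the moment, N m; "finger_gap": finger opening in m.
Only numpy, scipy, OpenCV 4.12 (cv2) and the standard library are available. Lean on these libraries where they do the work, as an engineer would, in place of code of your own. Each camera call takes 0.05 s, during which the arm holds its last target. There are 200 camera calls.

## Working session

There is one attempt and no reset: what is moved stays moved. The work goes in short steps, Python scripts to look and compute and a shell command to move; the robot and the scene stay as the last step left them, time stands still between calls to the robot, and variables do not carry over. Pictures are saved under pics/ and viewed, about 8 in all and at most 12, crops included, and the job is handed in when it is done.

```bash
mkdir -p pics; cat > h.py <<'E'
import numpy as np, cv2
from plant import read_state, capture, hand_in
def snap(n,f):
    c=capture(n); cv2.imwrite('pics/'+f,c['color'][:,:,::-1]); np.savez('pics/'+f[:-4]+'.npz',**c); return c
def world(c,mask=None):
    h,w=c['range_z'].shape; u,v=np.meshgrid(np.arange(w),np.arange(h))
    K=c['K']; k=float(c['k1']); xd=(u-K[0,2])/K[0,0]; yd=(v-K[1,2])/K[1,1]
    x,y=xd.copy(),yd.copy()
    for _ in range(10):
        s=1+k*(x*x+y*y); x,y=xd/s,yd/s
    z=c['range_z']; P=np.stack([x*z,y*z,z],-1)
    R=cv2.Rodrigues(np.array(c['rvec'],float))[0]
    return (P-np.array(c['tvec']).ravel())@R
E
python3 - <<'E'
from h import *
a=snap('scene','s1.png'); b=snap('top','t1.png')
cv2.imwrite('pics/st1.png',cv2.resize(np.hstack([a['color'],b['color']])[:,:,::-1],(800,300)))
for c in(a,b): print(c['K'],c['k1'],c['rvec'],c['tvec'])
print(read_state())
E
```

```text
[[483.30903065   0.         278.54661358]
 [  0.         483.30903065 198.58230704]
 [  0.           0.           1.        ]] -0.0659886813627049 [ 1.16129657 -2.4020816   0.89353122] [0.43428799 0.43922107 1.24262479]
[[407.91996525   0.         274.34243459]
 [  0.         407.91996525 211.6893243 ]
 [  0.           0.           1.        ]] -0.029785589527201773 [ 1.51629828 -2.50749431  0.4461452 ] [0.33974811 0.48061562 1.14520638]
{'time': 0.1, 'joints': array([-1.17401620e+00,  3.20233864e-01,  1.56555689e+00,  1.04188169e-05,
        1.25740855e+00, -2.00173712e-02]), 'qd': array([-0.00017858, -0.00306848, -0.00359361, -0.00099984, -0.00099072,
        0.0003243 ]), 'tau': array([-5.48133085e-04, -4.16410661e+01, -2.34705019e+01, -6.86038038e-05,
        4.87176425e-03,  2.03971990e-05]), 'tcp_pos': array([ 0.23260837, -0.5253812 ,  0.23056301]), 'orientation': array([-2.63221189e+00,  1.71328190e+00,  2.07780590e-03]), 'wrist_force': array([-0.91023289,  1.26298051, -0.26165912]), 'ft_torque': array([ 0.03309032, -0.00871554,  0.0175312 ]), 'finger_gap': 0.08524668314369162}
```

View pics/s1.png

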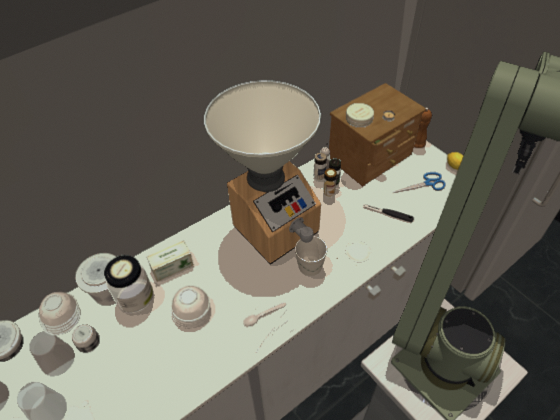

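View pics/t1.png

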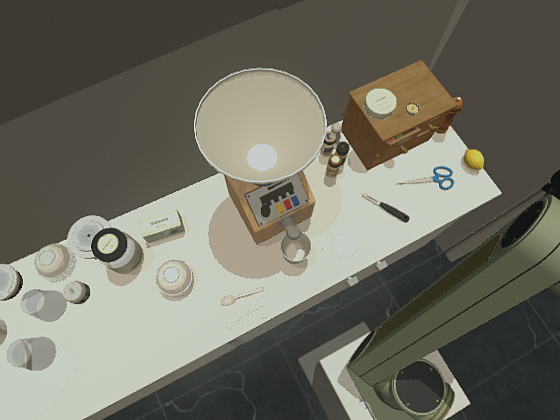

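```bash
cat > m.py <<'E'
from h import *
def load(f): return dict(np.load('pics/'+f))
for f in('s1.npz','t1.npz'):
    c=load(f); W=world(c); hsv=cv2.cvtColor(c['color'],cv2.COLOR_RGB2HSV)
    box=np.zeros(hsv.shape[:2],bool); box[170:230,235:330]=1
    H,S,V=[hsv[...,i].astype(int) for i in range(3)]
    for n,m in dict(red=((H<6)|(H>174))&(S>170)&(V>90),yel=(H>20)&(H<32)&(S>150)&(V>110),blu=(H>105)&(H<130)&(S>120)).items():
        m=m&box; k,l,st,ce=cv2.connectedComponentsWithStats(m.astype(np.uint8))
        if k<2: print(n,'none'); continue
        i=1+np.argmax(st[1:,4]); mm=(l==i)&(c['range_z']>0)
        print(f,n,st[i],ce[i].round(1),np.median(W[mm],0).round(4))
    # hopper rim: points with highest z in the area
    z=W[...,2]; m=(c['range_z']>0)&(z>.438)&(z<.456)&(W[...,0]>.3)&(W[...,0]<1.1)&(np.hypot(W[...,0]-.7,W[...,1]-.1)<.5)
    p=W[m][:,:2]; A=np.c_[2*p,np.ones(len(p))]
    for _ in range(4):
        s=np.linalg.lstsq(A,(p**2).sum(1),rcond=None)[0]; r=np.sqrt(s[2]+s[0]**2+s[1]**2)
        e=abs(np.hypot(*(p-s[:2]).T)-r); k=e<.02; p=p[k];A=A[k]
    print('rim',s[:2],r,len(p))
    # panel plane: points in panel region with z .14..0.22
a=load('s1.npz')['color'][160:270,215:345]; b=load('t1.npz')['color'][160:270,215:345]
cv2.imwrite('pics/z1.png',cv2.resize(np.hstack([a,b])[:,:,::-1],None,fx=3,fy=3,interpolation=cv2.INTER_CUBIC))
E
python3 m.py
```

```text
s1.npz red [292 202   8  11  46] [295.5 206.7] [0.5579 0.049  0.1722]
s1.npz yel [286 206   7  10  36] [288.8 210.4] [0.558  0.0727 0.173 ]
s1.npz blu [298 198   8  10  47] [301.7 202.8] [0.5573 0.0263 0.1723]
rim [0.81304298 0.12717187] 0.2566797633297444 322
t1.npz red [284 200   7  10  27] [286.9 204.3] [0.5578 0.0539 0.1738]
t1.npz yel [276 203   9  11  52] [279.9 207.8] [0.5587 0.0741 0.1725]
t1.npz blu [291 196   7  10  29] [294.1 200.2] [0.5598 0.0294 0.174 ]
rim [0.81527457 0.11575064] 0.25516647846899715 342
```

View pics/z1.png

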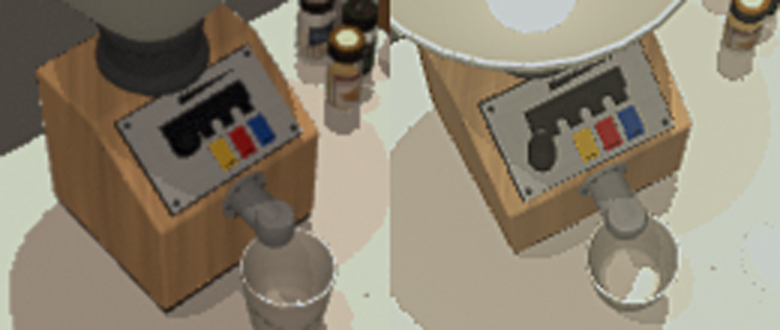

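```bash
cat > m2.py <<'E'
from h import *
def load(f): return dict(np.load('pics/'+f))
PP=[]
for f in('s1.npz','t1.npz'):
    c=load(f); W=world(c); ok=c['range_z']>0; X,Y,Z=[W[...,i] for i in range(3)]
    m=ok&(Z>.436)&(Z<.458)&(np.hypot(X-.665,Y-.07)<.2); p=W[m][:,:2]
    for _ in range(6):
        A=np.c_[2*p,np.ones(len(p))]; s=np.linalg.lstsq(A,(p**2).sum(1),rcond=None)[0]; r=np.sqrt(s[2]+s[0]**2+s[1]**2)
        e=abs(np.hypot(*(p-s[:2]).T)-r); p=p[e<max(.006,2*np.median(e))]
    print(f,'rim',s[:2].round(4),r.round(4),len(p))
    # panel: grey low-sat points
    hsv=cv2.cvtColor(c['color'],cv2.COLOR_RGB2HSV)
    m=ok&(hsv[...,1]<60)&(hsv[...,2]>90)&(Z>.14)&(Z<.215)&(abs(X-.58)<.06)&(abs(Y-.068)<.1)
    p=W[m]
    for _ in range(5):
        q=p.mean(0); n=np.linalg.svd(p-q)[2][2]; n*=np.sign(n[2]); e=abs((p-q)@n); p=p[e<max(.002,2*np.median(e))]
    yaw=np.arctan2(-n[1],-n[0])
    print('panel c',q.round(4),'n',n.round(4),'yaw',yaw,len(p))
    uv=np.argwhere(m)[:,::-1]; 
    # in-panel min area rect
    Yw=np.cross([0,0,1],n); Yw/=-np.linalg.norm(Yw); Yw*=np.sign(Yw[1]); Vw=np.cross(Yw,n); Vw*=np.sign(Vw[2])
    xy=np.c_[(p-q)@Yw,(p-q)@Vw]; rc=cv2.minAreaRect((xy*1000).astype(np.float32)); 
    print('rect',rc,'ctr',(q+Yw*rc[0][0]/1000+Vw*rc[0][1]/1000).round(4))
    m=ok&(Z<.13)&(Z>.03)&(X>.5)&(X<.53+.05)&(abs(Y-.068)<.12)&(hsv[...,1]>80)&(hsv[...,0]<25)
    p=W[m]; print('front',len(p))
    if len(p)>20:
        for _ in range(5):
            q=p.mean(0); n=np.linalg.svd(p[:,:2]-q[:2],full_matrices=False)[2][1]; n*=-np.sign(n[0]); e=abs((p-q)[:,:2]@n); p=p[e<max(.002,2*np.median(e))]
        print(q.round(4),'yaw',np.arctan2(-n[1],-n[0]),len(p), p[:,1].min(),p[:,1].max())
E
python3 m2.py
```

```text
s1.npz rim [0.6825 0.0705] 0.1546 706
panel c [0.5808 0.0769 0.1832] n [-0.5501 -0.0091  0.8351] yaw 0.01655051468706501 618
rect ((-8.923873901367188, -2.7540435791015625), (161.14198303222656, 107.21098327636719), 0.4584249258041382) ctr [0.5786 0.068  0.1817]
front 939
[0.5354 0.0777 0.0822] yaw 0.006704294608086274 577 -0.029558744469891523 0.16751313481687125
t1.npz rim [0.6726 0.0692] 0.1467 1235
panel c [0.5802 0.0741 0.1825] n [-0.549  -0.0063  0.8358] yaw 0.011454003265858789 754
rect ((-6.2999267578125, -10.623588562011719), (160.84104919433594, 122.84880065917969), 2.1955528259277344) ctr [0.5714 0.0677 0.1767]
front 490
[0.5356 0.0714 0.0812] yaw 0.009638420791959946 428 -0.027103359450118634 0.16529777683816962
```

```bash
python3 - <<'E'
from h import *
for f in('s1.npz','t1.npz'):
    c=dict(np.load('pics/'+f)); W=world(c); ok=c['range_z']>0; X,Y,Z=[W[...,i] for i in range(3)]
    hsv=cv2.cvtColor(c['color'],cv2.COLOR_RGB2HSV)
    t=ok&(abs(X-.55)<.1)&(Y>.25)&(Y<.4)&(Z<.02); print(f,'table z',np.median(Z[t]))
    for z in np.arange(.01,.22,.02):
        m=ok&(abs(Z-z)<.01)&(X>.45)&(X<.75)&(abs(Y-.068)<.125)&(hsv[...,1]>80)&(hsv[...,0]<25)
        if m.sum()>5:
            l=m&(abs(Y-.12)<.03); print(z.round(3),m.sum(),'x(front,l)',np.percentile(X[l],[5,25,50,75]).round(4) if l.any() else '', 'y',np.percentile(Y[m],[2,98]).round(4),'xrange',np.percentile(X[m],[1,99]).round(3))
    # mug
    m=ok&(Z>.085)&(Z<.1)&(X>.4)&(X<.56)&(abs(Y-.06)<.08); p=W[m]; print('mug/spout z~.09',np.percentile(p[:,:2],[3,97],axis=0).round(3))
    m=ok&(Z>.11)&(Z<.15)&(X>.4)&(X<.52)&(abs(Y-.06)<.08)&(hsv[...,1]<80); p=W[m]; print('spout',np.percentile(p[:,:2],[3,50,97],axis=0).round(3))
    # handle: dark points out of panel
    m=ok&(hsv[...,2]<70)&(Z>.2)&(Z<.3)&(X>.48)&(X<.62)&(abs(Y-.08)<.08)
    p=W[m]; print('handle',len(p)); 
    # points >12mm in front of panel plane
    d=(p-np.array([.5805,.0755,.1828]))@np.array([-.5495,-.0077,.8355]); q=p[d>.03]; print(len(q),q.mean(0),q.min(0),q.max(0), np.percentile(d,[0,25,50,75,100]).round(3))
E
```

```text
s1.npz table z 0.0005949823633311842
0.01 44 x(front,l) [0.5352 0.5362 0.5373 0.5384] y [-0.0183  0.1688] xrange [0.535 0.715]
0.03 231 x(front,l) [0.5318 0.5339 0.5351 0.5361] y [-0.0235  0.1701] xrange [0.532 0.719]
0.05 280 x(front,l) [0.5325 0.5337 0.5347 0.5354] y [-0.025   0.1701] xrange [0.532 0.721]
0.07 283 x(front,l) [0.5327 0.5337 0.5349 0.5357] y [-0.0206  0.1704] xrange [0.532 0.719]
0.09 303 x(front,l) [0.5325 0.5334 0.5346 0.5358] y [-0.0206  0.1701] xrange [0.532 0.721]
0.11 298 x(front,l) [0.5324 0.5338 0.5348 0.5358] y [-0.0208  0.1699] xrange [0.531 0.72 ]
0.13 328 x(front,l) [0.5329 0.5337 0.5344 0.5354] y [-0.0244  0.1701] xrange [0.521 0.723]
0.15 450 x(front,l) [0.5333 0.535  0.5369 0.5395] y [-0.0263  0.1696] xrange [0.533 0.719]
0.17 388 x(front,l) [0.5621 0.5656 0.568  0.5778] y [-0.0279  0.1698] xrange [0.546 0.723]
0.19 252 x(front,l) [0.5896 0.5917 0.5959 0.603 ] y [-0.0265  0.1701] xrange [0.567 0.727]
0.21 845 x(front,l) [0.6292 0.6441 0.6751 0.7079] y [-0.0247  0.1688] xrange [0.615 0.73 ]
mug/spout z~.09 [[ 0.414 -0.009]
 [ 0.537  0.127]]
spout [[0.47
[... 698 characters left out ...]
front,l) [0.534  0.5345 0.5348 0.5355] y [-0.0247  0.1685] xrange [0.534 0.711]
0.15 304 x(front,l) [0.535  0.536  0.5376 0.5401] y [-0.0277  0.1685] xrange [0.535 0.715]
0.17 313 x(front,l) [0.5641 0.5698 0.5756 0.579 ] y [-0.0283  0.1686] xrange [0.546 0.707]
0.19 181 x(front,l) [0.6026 0.6026 0.6026 0.6026] y [-0.0285  0.1685] xrange [0.566 0.699]
0.21 336 x(front,l) [0.6279 0.6325 0.6389 0.6488] y [0.1047 0.1682] xrange [0.615 0.689]
mug/spout z~.09 [[ 0.415 -0.004]
 [ 0.537  0.126]]
spout [[0.471 0.051]
 [0.492 0.07 ]
 [0.518 0.084]]
handle 127
95 [0.54521237 0.12548221 0.24882512] [0.5282948  0.10789706 0.22102763] [0.56827187 0.13811376 0.26073482] [-0.004  0.025  0.074  0.082  0.089]
```

```bash
cat > g.py <<'E'
from h import *
from scipy.spatial.transform import Rotation as Ro
O=np.array([.632,.070,.002]); yaw=.009
M=Ro.from_euler('z',yaw).as_matrix()
N=np.array([-.548,0,.836]);V=np.array([.836,0,.548]);Y=np.array([0,1.,0]); PIV=np.array([.038,0,.054])
def lever(th,li,r):
    a=th-.226; d=V*np.sin(li)+np.cos(li)*(N*np.cos(a)-Y*np.sin(a))
    return O+M@(PIV+r*d), M@d
def tool(th,li,r,off=(0,0,0)):
    "grasp point at r on the lever, tool z = -lever, x = right"
    p,d=lever(th,li,r); z=-d; x=M@-Y; x=x-z*(x@z); x/=np.linalg.norm(x); y=np.cross(z,x)
    R=np.c_[x,y,z]; return p+.019*z+np.array(off), R
def row(p,R,s=None):
    s=s or read_state(); R0=Ro.from_rotvec(s['orientation']).as_matrix()
    dp=R0.T@(p-s['tcp_pos'])/.2; w=Ro.from_matrix(R0.T@R).as_rotvec()/(np.pi/4)
    return np.r_[dp,w].round(3).tolist()
E
python3 - <<'E'
from g import *
p0,d=lever(0,0,.22); u=np.cross(d,M@V); u/=np.linalg.norm(u); v=np.cross(u,d); v*=np.sign(v[0])
print('grip pt',p0,'u',u,'v',v)
for f in('s1.npz','t1.npz'):
    c=dict(np.load('pics/'+f)); W=world(c); hsv=cv2.cvtColor(c['color'],cv2.COLOR_RGB2HSV)
    P=W-p0; L=P@d
    m=(c['range_z']>0)&(hsv[...,2]<80)&(L>-.03)&(L<.06)&(abs(P@u)<.035)&(abs(P@v)<.035)
    q=P[m]; print(f,len(q),'L',np.percentile(q@d,[2,50,98]).round(4),'u',np.percentile(q@u,[2,50,98]).round(4),'v',np.percentile(q@v,[2,50,98]).round(4))
    C=-cv2.Rodrigues(c['rvec'])[0].T@c['tvec'].ravel(); k=C-p0; print('cam dir d,u,v',k@d,k@u,k@v)
s=read_state(); 
for r in (.22,.32,.36): p,R=tool(0,0,r); print(r,p,row(p,R,s))
E
```

```text
grip pt [0.55206532 0.11858039 0.23524301] u [ 0.11411644  0.97561747 -0.18747797] v [0.83598295 0.00752405 0.54801102]
s1.npz 82 L [-0.019   0.0241  0.0314] u [-0.0044  0.0087  0.0167] v [-0.0143 -0.0033  0.0079]
cam dir d,u,v 1.2910684602815448 0.2295170475730579 -0.02489625373729985
t1.npz 98 L [-0.0183  0.0221  0.0305] u [-0.0075  0.0033  0.0147] v [-0.0103  0.0029  0.0098]
cam dir d,u,v 1.035296293711132 -0.07229324431894679 0.26710087606751837
0.22 [0.56225046 0.11441435 0.21976293] [-2.258, -2.802, 0.058, 0.67, 0.429, 0.585]
0.32 [0.50864449 0.1363409  0.30123703] [-2.467, -2.601, -0.349, 0.67, 0.429, 0.585]
0.36 [0.4872021  0.14511151 0.33382666] [-2.551, -2.521, -0.512, 0.67, 0.429, 0.585]
```

```bash
python3 -m inch '[[[-0.25,-0.25,-0.2,0,0,0],[-0.5,-0.5,-0.3,0,0,0],[-0.75,-0.75,-0.4,0,0,0],[-0.9,-0.9,-0.5,0,0,0],[-0.9,-0.9,-0.5,0,0,0]]]' 0
python3 -m inch '[[[-0.25,-0.25,0,0,0,0],[-0.5,-0.5,0,0,0,0],[-0.75,-0.75,0,0,0,0],[-0.85,-0.85,0,0,0,0],[-0.85,-0.85,0,0,0,0]]]'
python3 -c "
from g import *
s=read_state(); print(s['joints'],s['tcp_pos'])
for r in(.33,.36): print(row(*tool(0,0,r),s))"
```

```text
time: 0.72
tcp_pos: [0.3251, -0.2859, 0.3326]
orientation: [-2.635, 1.71, -0.003]
wrist_force: [0.2, -1.0, 0.3]
finger_gap: 0.0851
time: 1.35
tcp_pos: [0.4116, -0.0612, 0.3309]
orientation: [-2.638, 1.705, 0.002]
wrist_force: [-0.8, 0.1, -0.1]
finger_gap: 0.0856
[-1.75698140e-01  1.14941857e-02  1.69863959e+00  6.06210020e-04
  1.43228597e+00  9.71867301e-01] [ 0.4116366  -0.06120339  0.33088942]
[-0.722, -0.828, 0.108, 0.669, 0.43, 0.594]
[-0.785, -0.768, -0.014, 0.669, 0.43, 0.594]
```

```bash
python3 -m inch '[[[-0.2,-0.2,0,0.15,0.1,0.13],[-0.4,-0.4,0,0.3,0.2,0.27],[-0.6,-0.6,0,0.45,0.3,0.4],[-0.78,-0.77,-0.01,0.6,0.4,0.54],[-0.78,-0.77,-0.01,0.67,0.43,0.59],[-0.78,-0.77,-0.01,0.67,0.43,0.59],[-0.78,-0.77,-0.01,0.67,0.43,0.59],[-0.78,-0.77,-0.01,0.67,0.43,0.59]]]'
python3 -c "
from g import *
s=read_state(); print(s['joints'],s['tcp_pos'])
for r in(.22,.36): print(row(*tool(0,0,r),s))
snap('wrist','w1.png')"
```

```text
time: 2.35
tcp_pos: [0.489, 0.1398, 0.3335]
orientation: [-1.9, 2.024, -0.81]
wrist_force: [0.4, -0.1, 0.5]
finger_gap: 0.0855
[ 0.55485955 -0.02022528  1.87063702 -0.60042349  0.98962399  2.44855671] [0.48898802 0.13976815 0.33345911]
[-0.028, 0.006, 0.687, 0.0, -0.006, -0.004]
[-0.025, 0.006, -0.012, 0.0, -0.006, -0.004]
```

View pics/w1.png

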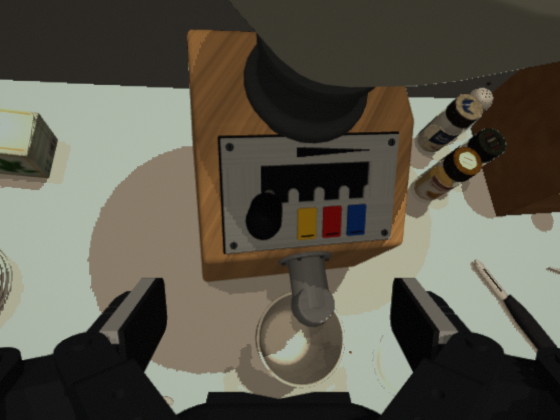

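```bash
python3 - <<'E'
from g import *
c=dict(np.load('pics/w1.npz')); W=world(c); hsv=cv2.cvtColor(c['color'],cv2.COLOR_RGB2HSV)
p0,d=lever(0,0,.22); P=W-p0; x=M@-Y; x-=d*(x@d); x/=np.linalg.norm(x); y=np.cross(-d,x)
L=P@d; m=(c['range_z']>0)&(hsv[...,2]<80)&(L>-.028)&(L<.05)&(np.hypot(P@x,P@y)<.04); q=P[m]
for lo,hi in((-.02,0),(0,.02),(.02,.05)):
    k=q[(q@d>lo)&(q@d<hi)]
    if len(k)>5: print(lo,len(k),'L98',np.percentile(k@d,98).round(4),'x',np.percentile(k@x,[2,50,98]).round(4),'y',np.percentile(k@y,[2,50,98]).round(4))
C=-cv2.Rodrigues(c['rvec'])[0].T@c['tvec'].ravel(); k=C-p0; print(k@d,k@x,k@y)
Hh=hsv[...,0].astype(int)
for n,mm in dict(red=((Hh<6)|(Hh>174))&(hsv[...,1]>170),yel=(Hh>20)&(Hh<32)&(hsv[...,1]>150),blu=(Hh>105)&(Hh<130)&(hsv[...,1]>120)).items():
    mm=mm&(c['range_z']>0); mm[:200]=0;mm[245:]=0;mm[:,:290]=0;mm[:,375:]=0
    print(n,mm.sum(),((np.median(W[mm],0)-O)@M).round(4))
g=(c['range_z']>0)&(hsv[...,1]<60)&(hsv[...,2]>110); z=(W-O)@M; g&=(abs(z[...,0]+.044)<.05)&(abs(z[...,1])<.085)&(abs(z[...,2]-.18)<.035)
print('panel offset',np.median((z[g]-[-.044,0,.179])@N),'y',np.percentile(z[g][:,1],[1,99]),'v',np.percentile((z[g]-[-.044,0,.179])@V,[1,99]))
E
```

```text
-0.02 198 L98 -0.0006 x [-0.0134 -0.0007  0.009 ] y [-0.009  -0.0074  0.0025]
0 353 L98 0.0197 x [-0.0157 -0.0019  0.0079] y [-0.009  -0.0066  0.0058]
0.02 835 L98 0.0285 x [-0.014  -0.004   0.0058] y [-0.0068  0.0016  0.0122]
0.2616102745007805 0.0047610791466604465 -0.07218845757379996
red 535 [-0.0741 -0.0201  0.1705]
yel 513 [-0.0742  0.0039  0.1704]
blu 524 [-0.074  -0.0439  0.1704]
panel offset 0.005450032598413954 y [-0.08145523 -0.08103465] v [-0.05169558 -0.05135771]
```

```bash
sed -i 's/O=np.array(\[.632,.070/O=np.array([.632,.068/' g.py
python3 -m inch '[[[-0.05,0.018,0.2,0,0,0],[-0.05,0.018,0.4,0,0,0],[-0.05,0.018,0.55,0,0,0],[-0.05,0.018,0.67,0,0,0],[-0.05,0.018,0.67,0,0,0]]]' 0
python3 -m inch '[[[0,0,0,0,0,0],[0,0,0,0,0,0],[0,0,0,0,0,0],[0,0,0,0,0,0],[0,0,0,0,0,0],[0,0,0,0,0,0]]]' 1
python3 -c "
from g import *
s=read_state(); print(s['joints'],s['ft_torque'])
print((M.T@(s['tcp_pos']-O-M@PIV)).round(4), Ro.from_rotvec(s['orientation']).as_matrix()[:,2])
snap('scene','s2.png'); snap('wrist','w2.png')"
```

```text
time: 3.02
tcp_pos: [0.5594, 0.1183, 0.2199]
orientation: [-1.903, 2.027, -0.808]
wrist_force: [-0.4, 0.9, 0.6]
finger_gap: 0.0857
time: 3.78
tcp_pos: [0.5591, 0.12, 0.2223]
orientation: [-1.902, 2.022, -0.809]
wrist_force: [-3.9, -0.2, 6.8]
finger_gap: 0.0231
[ 0.42984155  0.15771251  1.97400412 -0.72543243  0.69614463  2.55689783] [-0.55690598  0.34373704 -0.42946825]
[-0.1105  0.0526  0.1663] [ 0.53591268 -0.22235014 -0.81446793]
```

View pics/w2.png

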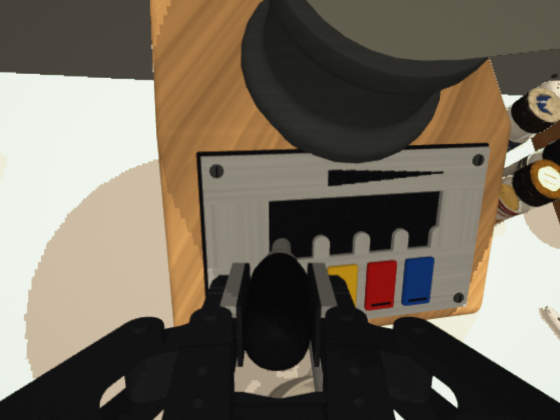

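```bash
python3 -m inch '[[[0,0,0,0,0,0],[0,0,0,0,0,0],[0,0,0,0,0,-0.2],[0,0,0,0,0,-0.4],[0,0,0,0,0,-0.5],[0,0,0,0,0,-0.5]]]' 0
python3 -m inch '[[[0,0,0,0,0,0],[0,0,0,0,0,0],[0,0,0,0,0,0],[0,0,0,0,0,0],[0,0,0,0,0,0]]]' 1
cat > nx.py <<'E'
import sys
from g import *
s=read_state(); print(s['joints'].round(3),s['wrist_force'].round(1),s['finger_gap'])
R=Ro.from_rotvec(s['orientation']).as_matrix()
q=M.T@(s['tcp_pos']-.019*R[:,2]-O)-PIV; r=np.linalg.norm(q)
li=np.arcsin(q@V/r); th=.226+np.arctan2(-q[1],q@N); zz=-M.T@R[:,2]
print('grasp pt: r %.4f lift %.3f throw %.3f'%(r,li,th),' tool axis: lift %.3f throw %.3f'%(np.arcsin(zz@V),.226+np.arctan2(-zz[1],zz@N)))
def T(a,b):  # rotation of lever from (th,li) now to (a,b), keeping grasp rigid
    p1,d1=lever(th,li,r); p2,d2=lever(a,b,r)
    # tool rotation: swing about N.. shortest rotation d1->d2
    w=np.cross(d1,d2); n=np.linalg.norm(w); Q=Ro.from_rotvec(w/max(n,1e-9)*np.arcsin(n)).as_matrix()
    return p2-.019*(-1)*Q@R[:,2], Q@R
for a in sys.argv[1:]:
    t,b=map(float,a.split(',')); t=th if t<-1 else t
    print(a,row(*T(t,b),s))
E
python3 nx.py -9,.04 -9,.08 -9,.1
```

```text
time: 4.62
tcp_pos: [0.5592, 0.1204, 0.221]
orientation: [-2.335, 1.667, -0.891]
wrist_force: [0.0, -0.4, 0.8]
finger_gap: 0.0855
time: 5.25
tcp_pos: [0.5592, 0.12, 0.2216]
orientation: [-2.336, 1.666, -0.893]
wrist_force: [-2.3, -0.5, 2.6]
finger_gap: 0.0231
[ 0.429  0.159  1.974 -0.725  0.695  2.164] [-2.3 -0.5  2.6] 0.02312210259104021
grasp pt: r 0.2248 lift -0.006 throw -0.030  tool axis: lift 0.001 throw -0.003
-9,.04 [0.018, -0.044, 0.001, -0.055, -0.023, 0.002]
-9,.08 [0.034, -0.082, 0.004, -0.102, -0.042, 0.003]
-9,.1 [0.042, -0.101, 0.005, -0.125, -0.052, 0.004]
```

```bash
python3 -m inch '[[[0.01,-0.025,0,-0.03,-0.012,0],[0.02,-0.05,0,-0.06,-0.025,0],[0.034,-0.082,0.004,-0.1,-0.042,0.003],[0.042,-0.1,0.005,-0.125,-0.052,0.004],[0.042,-0.1,0.005,-0.125,-0.052,0.004],[0.042,-0.1,0.005,-0.125,-0.052,0.004]]]'
python3 nx.py .08,.096 .2,.096 .345,.096
```

```text
time: 6.0
tcp_pos: [0.5774, 0.1198, 0.232]
orientation: [-2.397, 1.735, -0.773]
wrist_force: [-4.0, -1.8, 2.0]
finger_gap: 0.0235
[ 0.387  0.197  1.846 -0.536  0.815  1.957] [-4.  -1.8  2. ] 0.023539865218408017
grasp pt: r 0.2244 lift 0.096 throw -0.030  tool axis: lift 0.108 throw -0.003
.08,.096 [0.104, 0.042, 0.003, 0.052, -0.129, -0.002]
.2,.096 [0.217, 0.086, 0.02, 0.108, -0.271, -0.003]
.345,.096 [0.351, 0.136, 0.06, 0.173, -0.442, -0.006]
```

```bash
python3 -m inch '[[[0.05,0.021,0.001,0.026,-0.064,-0.001],[0.104,0.042,0.003,0.052,-0.129,-0.002],[0.16,0.064,0.01,0.08,-0.2,-0.002],[0.217,0.086,0.02,0.108,-0.271,-0.003],[0.285,0.111,0.038,0.14,-0.355,-0.004],[0.351,0.136,0.06,0.173,-0.442,-0.006],[0.351,0.136,0.06,0.173,-0.442,-0.006],[0.351,0.136,0.06,0.173,-0.442,-0.006]]]'
python3 nx.py .345,.096 .345,.05 .345,0
python3 -c "
from h import *
snap('wrist','w3.png')"
```

```text
time: 7.0
tcp_pos: [0.5756, 0.0433, 0.2367]
orientation: [-2.281, 1.49, -0.428]
wrist_force: [-3.7, -2.9, 3.0]
finger_gap: 0.0227
[-0.036  0.121  1.918  0.273  0.654  0.942] [-3.7 -2.9  3. ] 0.022731206225204154
grasp pt: r 0.2244 lift 0.098 throw 0.347  tool axis: lift 0.106 throw 0.372
.345,.096 [-0.003, 0.001, 0.001, 0.002, 0.003, -0.0]
.345,.05 [-0.019, 0.046, 0.002, 0.056, 0.024, -0.001]
.345,0 [-0.037, 0.094, 0.006, 0.116, 0.046, -0.003]
```

View pics/w3.png

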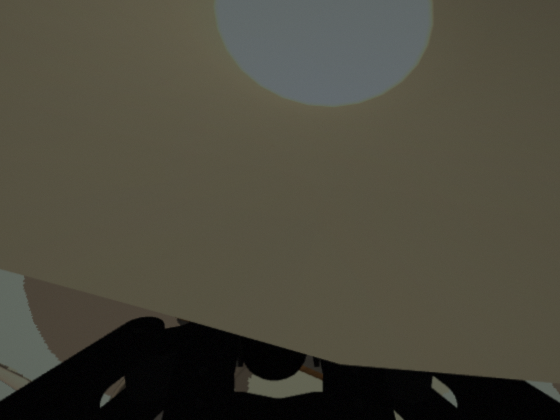

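```bash
python3 -m inch '[[[-0.01,0.015,0.001,0.018,0.01,0],[-0.015,0.03,0.001,0.036,0.017,0],[-0.02,0.047,0.002,0.056,0.024,0],[-0.026,0.062,0.003,0.077,0.032,0],[-0.026,0.062,0.003,0.077,0.032,0]]]'
python3 nx.py .345,.03 .345,0
python3 -c "
from h import *
snap('scene','s3.png');c=snap('top','t3.png')
cv2.imwrite('pics/z3.png',cv2.resize(np.hstack([np.load('pics/s3.npz')['color'][120:270,200:345],c['color'][120:270,200:345]])[:,:,::-1],None,fx=2.7,fy=2.7,interpolation=cv2.INTER_CUBIC))"
```

```text
time: 7.68
tcp_pos: [0.5638, 0.0445, 0.2305]
orientation: [-2.236, 1.467, -0.498]
wrist_force: [-5.2, -3.6, 4.8]
finger_gap: 0.0234
[-0.035  0.089  2.002  0.327  0.539  0.889] [-5.2 -3.6  4.8] 0.023366722798038263
grasp pt: r 0.2246 lift 0.033 throw 0.340  tool axis: lift 0.039 throw 0.370
.345,.03 [0.004, 0.005, 0.0, 0.006, -0.004, -0.0]
.345,0 [-0.007, 0.033, 0.001, 0.041, 0.009, -0.001]
```

View pics/z3.png

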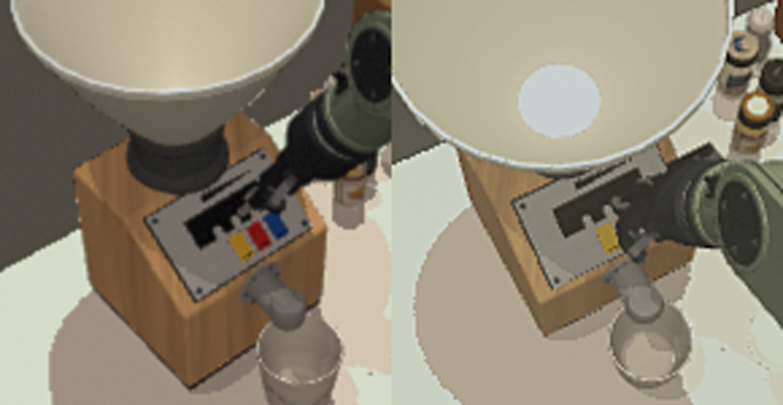

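```bash
python3 -m inch '[[[-0.003,0.015,0.001,0.02,0.005,0],[-0.006,0.03,0.001,0.037,0.008,0],[-0.006,0.03,0.001,0.037,0.008,0]]]'
python3 nx.py .345,0
```

```text
time: 8.15
tcp_pos: [0.5591, 0.0435, 0.2275]
orientation: [-2.213, 1.454, -0.524]
wrist_force: [-6.0, -3.1, 5.7]
finger_gap: 0.023
[-0.042  0.077  2.039  0.379  0.49   0.833] [-6.  -3.1  5.7] 0.022985407113181238
grasp pt: r 0.2247 lift 0.005 throw 0.345  tool axis: lift 0.009 throw 0.374
.345,0 [-0.002, 0.005, 0.0, 0.007, 0.002, -0.0]
```

```bash
python3 -m inch '[[[0,0,0,0,0,0],[0,0,0,0,0,0],[0,0,0,0,0,0],[0,0,0,0,0,0],[0,0,-0.15,0,0,0],[0,0,-0.3,0,0,0],[0,0,-0.5,0,0,0],[0,0,-0.7,0,0,0],[0,0,-0.7,0,0,0]]]' 0
python3 -c "
from h import *
print(read_state()['joints'])
snap('wrist','w4.png')"
```

```text
time: 9.28
tcp_pos: [0.4852, 0.0215, 0.3469]
orientation: [-2.209, 1.454, -0.528]
wrist_force: [-0.1, 1.1, 0.5]
finger_gap: 0.0851
[-0.1216102  -0.1468214   1.93549817  0.29956168  0.82036163  0.89746604]
```

View pics/w4.png

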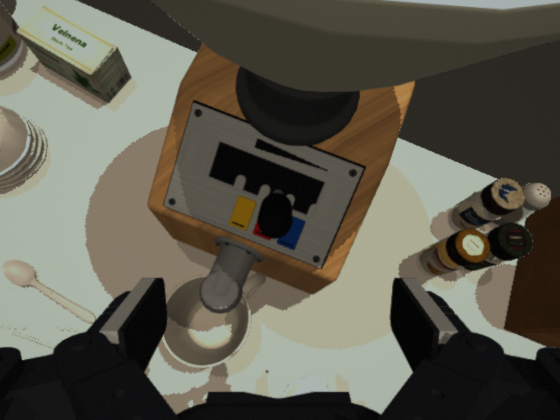

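```bash
python3 - <<'E'
from g import *
c=dict(np.load('pics/w4.npz')); W=world(c); hsv=cv2.cvtColor(c['color'],cv2.COLOR_RGB2HSV)
p0,d=lever(.345,0,.22); P=W-p0; x=M@-Y; x-=d*(x@d); x/=np.linalg.norm(x); y=np.cross(-d,x)
L=P@d; m=(c['range_z']>0)&(hsv[...,2]<80)&(L>-.028)&(L<.05)&(np.hypot(P@x,P@y)<.045); q=P[m]
for lo,hi in((-.02,0),(0,.02),(.02,.05)):
    k=q[(q@d>lo)&(q@d<hi)]
    if len(k)>5: print(lo,len(k),'L98',np.percentile(k@d,98).round(4),'x',np.percentile(k@x,[2,50,98]).round(4),'y(down)',np.percentile(k@y,[2,50,98]).round(4))
hs=hsv.astype(int)
r=((hs[...,0]<6)|(hs[...,0]>174))&(hs[...,1]>150)&(hs[...,2]>80)
r[:200]=0;r[250:]=0;r[:,:240]=0;r[:,320:]=0
print('red px',np.argwhere(r)[:,::-1].min(0),np.argwhere(r)[:,::-1].max(0))
for n,mm in dict(yel=(hs[...,0]>20)&(hs[...,0]<32)&(hs[...,1]>150),blu=(hs[...,0]>105)&(hs[...,0]<130)&(hs[...,1]>120)).items():
    mm&=(c['range_z']>0); mm[:190]=0;mm[255:]=0;mm[:,:225]=0;mm[:,310:]=0; print(n,((np.median(W[mm],0)-O)@M).round(4))
# mug displacement
for f in('w1.npz','t1.npz','t3.npz','w4.npz'):
    e=dict(np.load('pics/'+f)); Q=world(e); mm=(e['range_z']>0)&(abs(Q[...,2]-.092)<.006)&(abs(Q[...,0]-.47)<.09)&(abs(Q[...,1]-.06)<.08)&(Q[...,0]<.53)
    print(f,cv2.minEnclosingCircle((Q[mm][:,:2]*1000).astype(np.float32)) if mm.sum()>5 else None)
print(read_state()['wrist_force'])
E
```

```text
-0.02 167 L98 -0.0007 x [-0.0111 -0.0018  0.0106] y(down) [-0.0092 -0.0076  0.0008]
0 311 L98 0.0197 x [-0.0109 -0.0019  0.0126] y(down) [-0.0091 -0.0067  0.0055]
0.02 794 L98 0.0291 x [-0.0089  0.0008  0.0108] y(down) [-0.0073  0.0013  0.0119]
red px [253 224] [269 239]
yel [-0.0741  0.0049  0.1705]
blu [-0.0776 -0.044   0.1702]
w1.npz ((459.45257568359375, 72.36325073242188), 46.86263656616211)
t1.npz ((459.7774658203125, 73.01068878173828), 46.486106872558594)
t3.npz ((459.6026306152344, 72.75164031982422), 46.46768569946289)
w4.npz ((466.6736755371094, 67.82721710205078), 54.525299072265625)
[-0.25834482  0.30071676 -0.27759327]
```

```bash
python3 -c "
from plant import hand_in; print(hand_in())"
```

```text
the job is handed in; nothing more can be done
None
```

The lever is home in the red-tab notch, which is the middle one of the three narrow notches. The gripper has let go and backed off about 14 cm, and the job was handed in at about 9.3 s of the 38 s allowed. No verdict is reported, so what follows rests on my own checks.

I gripped the handle along the lever, lifted it to about 0.097 rad, swung it to a throw of 0.345 rad and lowered it. On the first grip the last joint was almost at its limit (2.557 of 2.56). I opened the gripper, rolled it about 22° around the handle and gripped again before lifting.

**Seated:** in the last wrist picture the handle axis is within about 1 mm of where a lever seated in the red notch should be. Its height in the slot matches the parked, seated position, so lift is about 0.

**Released:** the wrist force is under 1 N, so the robot touches nothing.

**Mug:** the top camera put it within 0.3 mm of its start while the lever was still gripped. After the release, my fit on the wrist picture gave a shift of about 8 mm and too large a radius (54 mm, not 46 mm). I put that down to other points in the same height band (probably the spout or the mug's handle) getting into the fit, and did not check further.

**Other loose things:** I did not measure them, but the arm came nowhere near them.

**Disagreement:** depth readings of the panel came out about 5 mm in front of the nominal mill geometry. I placed the grip from the handle itself, so this did not affect the fit.

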